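# Latch the filter hatch of a bench pump

### The job

The filter hatch on top of the bench pump has been left open. Swing it down, press it home gently against its springy rubber buffers with about 18 N (leaning on it with 30 N or more would bend it), and turn its wing knob clockwise as far as it goes, so that the tongue underneath swings behind the front edge of the frame and keeps the hatch shut when you let go. If the knob jams, do not force it: press a little more. Do not knock over or push away the bottle, the beaker or the screwdriver.

Things in the scene. Friction and masses are not known exactly. Their poses are not given: they have to be found in the camera images.
- housing: Fixed low pump casing, cream on a blue base, 300 (x) x 340 (y) x 112 mm high, black vent slots on its front; opening in its top at x -90..+70, y -80..+80 mm. Origin at the centre of its underside, on the bench; x points from its front (roughly facing the robot) to its back, y to the left, z up.
- front_edge (a point): Nominal top inner corner of the front edge of the bare aluminium frame round the opening, mid-width, 120 mm above the bench; axes as the housing's. The edge is 6 mm thick, 34 mm deep (to -x). Levelling screws set the real frame up to 6 mm higher or lower: not told, must be felt. Two sprung rubber buffers stand 10 mm proud on it, 75 mm either side.
- hinge_line (a point): Middle of the hatch's hinge line, behind the opening, 120 mm above the bench; axes as the housing's, the hinge runs along y. The hatch is a flat cream panel 205 mm long from here to its front end, 190 mm wide, 8 mm thick, its lower face passing through this line.
- hatch (a joint): Hatch angle, rad: 0 = level, grows as the front end rises; stiff, stays where left (starts 0.35-0.75). Pushed down and left alone it rests on the buffers, 5 to 11 mm off the frame. Pressed at the wing with 9 to 14 N it meets the hard rim, at -0.04 to 0.04 (frame height unknown). Latched and let go it rises about 2 mm till the tongue holds it (below 0.05).
- wing (a joint): Angle of the wing knob, rad: grows clockwise seen from above, stop at 1.55; starts 0 to 0.3, stays where left (about 0.1 N m turns it). At 0 the wing lies along the hatch's y and the tongue points to -y; at 1.55 along the hatch's x, tongue to the front (-x). Latched properly from 1.25.
- tongue_tip (a point): Tip of the steel cam tongue under the hatch, 52 mm from the knob's axis; tongue 14 mm wide, 12 mm thick, upper face 8 mm below the hatch's lower face. It passes under the front edge at a wing angle of 0.5 to 0.9 rad, only while the hatch is pressed within about 1.5 mm of the rim; else it jams against the edge. At 1.55 it lies 17 mm behind the edge.
- wing_grip (a point): Point on the wing knob's axis, 26 mm above the hatch's upper face: middle of the wing to grip. z along the axis away from the hatch, y along the wing. The wing is a black plastic bar 44 mm long, 12 mm thick, top 42 mm above the hatch, on a round base of radius 22 mm, 8 mm high. The axis is 140 mm from the hinge line, mid-width.
- hatch_push (a point): Point on the hatch's upper face, 115 mm from the hinge line and 60 mm left (+y) of the wing knob, free for pushing the hatch down (about 5 N straight down till it meets the buffers); axes as the hatch's, z normal to its upper face.
- bottle: Bystander: green bottle standing on the bench, 64 mm across, 170 mm high; origin at the centre of its underside.
- beaker: Bystander: glass beaker standing on the bench, 72 mm across, 90 mm high; origin at the centre of its underside.
- driver: Bystander: black-handled screwdriver lying on the bench, about 200 mm long; origin near its middle.

How it is judged:
On the way:
1. the hatch is swung down onto its buffers, its tongue not yet turned (value of joint hatch below 0.12 rad and value of joint wing below 0.6 rad), for 0.1 s.
At the end, for the whole second after the job is handed in: The hatch is shut and stays shut by itself (joint hatch below 0.058 rad), the wing knob is turned at least 1.25 rad so that its tongue is behind the front edge of the frame, and both are at rest with the robot clear of them (value of joint hatch below 0.058 rad and value of joint wing above 1.25 rad and velocity of joint each of hatch, wing below 0.05 rad/s); the robot touches nothing.
It fails at once if the hatch or its tongue is forced against the frame with more than 28 N (contact force between hatch and housing above 28 N).
It fails at once if the bottle is pushed more than 30 mm or tipped (distance of bottle from where it was at the start of the episode above 0.03 m or angle between bottle's own z axis and vertical above 0.3 rad).
It fails at once if the beaker is pushed more than 30 mm or tipped (distance of beaker from where it was at the start of the episode above 0.03 m or angle between beaker's own z axis and vertical above 0.3 rad).
It fails at once if the screwdriver is pushed more than 30 mm (distance of driver from where it was at the start of the episode above 0.03 m).
It also fails if it takes over 54 s, if anything falls off the work surface, if the arm or the gripper's body presses on something with over 40 N, if the wrist force passes 120 N, or if a joint passes its speed limit or range.

### The arm

A 6-joint arm with a two-finger parallel gripper is mounted at the origin on the work surface. World frame = base frame: x ahead of the robot, y to its left, z up, the work surface at z = 0. Lengths are in m, angles in rad, forces in N, time in s.
With the tool pointing down it reaches from about 0.425 to 0.95 m from the base axis. Payload 3.5 kg.
Tool frame: the origin (TCP) lies at the very end of the fingers, on their centre line; the grasp point (between the pads) lies ctrl.grip_point_offset behind it (ctrl.grip_point_offset is the distance from the TCP to the grasp point, in m); z points along the fingers, y is the direction in which the jaws open and shut (so a half turn about z gives the same grasp; the last joint's range is limited). The gripper opens to 85 mm and grips with 20 to 120 N. Pads are 22 mm wide; open, the fingers measure 114 mm over their backs; the gripper's body (76 mm by 85 mm) begins 54 mm behind the grasp point. The pads swing forward as they close: fully open they stand 13 mm farther back than shut.
Start: joints at [0.959, 0.286, 1.577, -0, 1.279, -0.15], TCP at [0.301, 0.604, 0.231] pointing down, gripper open.
Joint ranges: [-2.77, 2.77], [-0.9, 2.22], [0.21, 2.48], [-1.53, 4.67], [0.24, 2.81], [-2.84, 2.84]. Speed limits (rad/s): [2.79, 2.79, 3.14, 3.14, 3.14, 3.14].

### API

Orientations are given as a unit quaternion [x, y, z, w].
In Python, from plant import ctrl gives the robot as it stands.
- The arm moves only by the tool servo_tool, never from a script. Its argument "increments" is a list of rows, each a list of 5 numbers: the opening, from 0 (shut) to 1 (fully open), then the shift along the world's x, y, z in units of 40 mm (1.0 is 40 mm), then the turn about the world's z in units of 5 degrees (1.0 is 5 degrees). A call has exactly 10 rows; each row is the pose to reach, as a shift and turn from the pose measured when the call began; what a row does not reach only later rows make up. A row lasts 1/12 s, in which the tool goes at most 41.7 mm and 7.16 degrees, less where a joint would pass 70% of its speed; a pose out of reach is approached as far as the arm can. A call with a gripper value outside its range is refused whole. The fingers move at their own pace and stop on an object; "grip_force" is the grip in N (left out, the last holds). Time passes only in rows, so rows that repeat a pose let the fingers close, or fill a call up. It gives the time, the measured TCP pose, the force and the opening at its end, in the units of the state.
- ctrl.get_state(): the state, without advancing time (a new reading comes with each control period).
- ctrl.read_camera(name): name is "scene" or "side" or "wrist"; returns a dict with "frame" (400x640x3 uint8, red, green, blue), "K" (3x3 intrinsics, pixels), "extrinsics" (4x4, takes a point from camera to world coordinates). Camera axes: x right, y down, z forward; pixel columns grow to the right and rows downward; lengths in m; the calibration is good to about 2 mm. A picture is of the moment at which its call begins. There is no depth.
- ctrl.sign_off(): hands the job in, once; it reports no verdict.
Trained networks look in a picture, given as the dict that the camera call returned (one of the last four; its "shot" number tells which), for a name from the list of things; names that differ only in an ending like _2 or _b are one class to them, and where a whole thing is asked for, a point or a joint stands for the part that bears it (a point fixed in the world has none). Each returns a list of dicts, best first, with "conf" (0 to 1); they miss things now and then, are a little off and sometimes report something else, mostly with a low value. They report only what shows in the picture. A call takes as long as a camera call.
- ctrl.masks_of(picture, query): "region" (400x640 bool, what is visible of it) and "extent" ([left, top, right, bottom] in pixels, round what is visible of it).
- ctrl.landmark_of(picture, query): "centre" ([row, column] in pixels: a listed point, or the origin of a listed thing).
The state is a dict: "time": time; "qpos": joint angles; "dq": joint speeds; "joint_efforts": joint torques, N m; "eef_pos": TCP position; "tcp_rot": TCP orientation; "contact_force": force on the tool from outside, world axes, zero at the start; "wrist_torque": the same for the moment, N m; "opening": opening from 0.0 (shut) to 1.0 (fully open).
Only numpy, scipy, OpenCV 4.12 (cv2) and the standard library are available. Lean on these libraries where they do the work, as an engineer would, in place of code of your own. Each camera call takes 0.05 s, during which the arm holds its last target. There are 200 camera calls.

## Working session

There is one attempt and no reset: what is moved stays moved. The work goes in short steps, Python scripts to look and compute and a tool call to move; the robot and the scene stay as the last step left them, time stands still between calls to the robot, and variables do not carry over. Pictures are saved under pics/ and viewed, about 8 in all and at most 12, crops included, and the job is handed in when it is done.

Besides the shell and the picture viewer there is one more tool, called after "Emit:" by a JSON object that holds its "api" and its "payload". servo_tool: Moves the arm, as the interface text tells. Its arguments: {"type":"object","properties":{"increments":{"type":"array"},"grip_force":{"type":"number"}},"required":["increments"]}

```bash
mkdir -p pics; ls; cat > h.py <<'E'
import numpy as np, cv2
from plant import ctrl
def ray(p,rc):
    d=np.linalg.inv(p["K"])@[rc[1],rc[0],1.]; E=np.array(p["extrinsics"])
    d=E[:3,:3]@d; return E[:3,3],d/np.linalg.norm(d)
def tri(rays):
    A=np.zeros((3,3));b=np.zeros(3)
    for o,d in rays:
        M=np.eye(3)-np.outer(d,d);A+=M;b+=M@o
    x=np.linalg.solve(A,b); return x,[np.linalg.norm((np.eye(3)-np.outer(d,d))@(x-o)) for o,d in rays]
def onz(r,z): o,d=r; return o+d*(z-o[2])/d[2]
E
python3 - <<'E'
from h import *
P={c:ctrl.read_camera(c) for c in("scene","side","wrist")}
for n in ["housing","front_edge","hinge_line","wing_grip","hatch_push","tongue_tip","bottle","beaker","driver"]:
    R=[]
    for c,p in P.items():
        l=ctrl.landmark_of(p,n)
        if l: print(n,c,np.round(l[0]["centre"]),round(l[0]["conf"],2)); 
        if l and l[0]["conf"]>.3: R.append(ray(p,l[0]["centre"]))
    if len(R)>1: x,e=tri(R);print("  ->",x.round(4),np.round(e,4))
    elif R: print("  z0",onz(R[0],0).round(3))
for c,p in P.items(): print(c,np.round(p["extrinsics"],2).tolist())
cv2.imwrite("pics/a.png",cv2.resize(np.vstack([P["scene"]["frame"],P["side"]["frame"]])[:,:,::-1],(480,600)))
print({k:np.round(v,3) for k,v in ctrl.get_state().items()},ctrl.grip_point_offset)
E
```

```text
pics
housing scene [230. 347.] 0.68
housing side [234. 290.] 0.69
  -> [0.5933 0.0993 0.0086] [0.0001 0.0001]
front_edge side [227. 319.] 0.71
  z0 [0.548 0.034 0.   ]
hinge_line scene [227. 352.] 0.81
hinge_line side [190. 265.] 0.8
  -> [0.6739 0.0884 0.1193] [0.0013 0.0013]
wing_grip scene [151. 347.] 0.77
wing_grip side [188. 294.] 0.61
  -> [0.5703 0.0948 0.2115] [0.003 0.003]
hatch_push scene [169. 381.] 0.82
hatch_push side [208. 276.] 0.66
hatch_push wrist [351. 209.] 0.6
  -> [0.5368 0.2074 0.0727] [0.048  0.1263 0.1464]
tongue_tip scene [166. 379.] 0.19
tongue_tip wrist [350. 210.] 0.18
bottle scene [234. 463.] 0.78
bottle side [301. 214.] 0.73
  -> [0.6312 0.3511 0.0038] [0.0004 0.0004]
beaker scene [190. 433.] 0.78
beaker side [330. 266.] 0.63
beaker wrist [350. 209.] 0.62
  -> [ 0.4847  0.3335 -0.0019] [0.0005 0.0045 0.0046]
driver scene [224. 228.] 0.72
driver side [181. 363.] 0.76
  -> [ 0.5322 -0.1672 -0.0032] [0.002 0.002]
scene [[0.12, 0.72, -0.68, 1.11], [0.99, -0.09, 0.08, -0.02], [-0.0, -0.69, -0.72, 0.66], [0.0, 0.0, 0.0, 1.0]]
side [[-0.82, -0.44, 0.36, 0.17], [-0.57, 0.65, -0.5, 0.6], [-0.02, -0.61, -0.79, 0.98], [0.0, 0.0, 0.0, 1.0]]
wrist [[0.45, 0.85, 0.29, 0.23], [0.89, -0.42, -0.15, 0.64], [-0.0, 0.32, -0.95, 0.37], [0.0, 0.0, 0.0, 1.0]]
{'time': np.float64(1.5), 'qpos': array([ 0.959,  0.286,  1.577,  0.   ,  1.279, -0.15 ]), 'dq': array([-0.001, -0.001, -0.001,  0.   ,  0.   ,  0.001]), 'joint_efforts': array([-1.0000e-03, -4.0596e+01, -2.9292e+01, -0.0000e+00,  1.0000e-03,
       -0.0000e+00]), 'eef_pos': array([0.301, 0.604, 0.231]), 'tcp_rot': array([ 0.229,  0.973, -0.   , -0.   ]), 'contact_force': array([0.348, 0.562, 0.617]), 'wrist_torque': array([ 0.027, -0.032,  0.055]), 'opening': np.float64(1.001)} 0.0187
```

View pics/a.png

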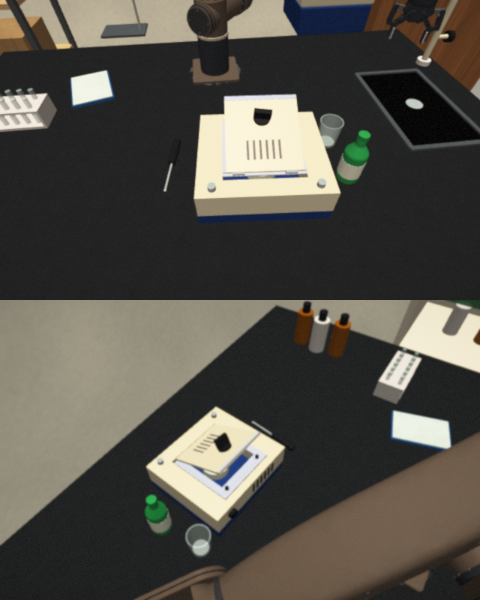

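Emit:
{"api": "servo_tool", "payload": {"increments": [[0,0.6,-0.8,0.6,-1.2],[0,1.1,-1.7,1,-2.4],[0,1.6,-2.5,1.3,-3.6],[0,2.1,-3.3,1.6,-4.8],[0,2.6,-4.1,1.9,-6],[0,3.1,-4.9,2.1,-7.2],[0,3.6,-5.7,2.3,-8.4],[0,4.1,-6.5,2.5,-9.6],[0,4.6,-7.3,2.6,-10.8],[0,5.1,-8.1,2.6,-12]], "grip_force": 60}}

```text
time: 2.33
eef_pos: [0.5058, 0.2788, 0.3373]
tcp_rot: [0.687, 0.727, 0.002, 0.001]
contact_force: [1.2, 0.3, 0.1]
opening: -0.002
```

Emit:
{"api": "servo_tool", "payload": {"increments": [[0,0.5,-0.8,0,-0.7],[0,1,-1.6,0,-1.4],[0,1.5,-2.4,0,-2],[0,1.9,-3.1,0,-2.2],[0,1.9,-3.1,0,-2.2],[0,1.9,-3.1,0,-2.2],[0,1.9,-3.1,0,-2.2],[0,1.9,-3.1,0,-2.2],[0,1.9,-3.1,0,-2.2],[0,1.9,-3.1,0,-2.2]]}}

```text
time: 3.17
eef_pos: [0.5813, 0.156, 0.3375]
tcp_rot: [0.753, 0.658, 0.002, 0.001]
contact_force: [-0.4, 1.0, -0.1]
opening: 0.0
```

```bash
python3 - <<'E'
from h import *
P={c:ctrl.read_camera(c) for c in("side","wrist","scene")}
s=ctrl.get_state();print(s["time"],s["eef_pos"],s["tcp_rot"],s["contact_force"])
for n in ["housing","front_edge","hinge_line","wing_grip","hatch_push"]:
    R=[]
    for c,p in P.items():
        l=ctrl.landmark_of(p,n)
        if l: print(n,c,np.round(l[0]["centre"]),round(l[0]["conf"],2)); 
        if l and l[0]["conf"]>.3: R.append(ray(p,l[0]["centre"]))
    if len(R)>1: x,e=tri(R);print("  ->",x.round(4),np.round(e,4))
    if n in("front_edge","hinge_line"): print([onz(r,.12).round(3) for r in R])
cv2.imwrite("pics/b.png",np.hstack([P["wrist"]["frame"][:,:400],P["side"]["frame"][80:380,130:430].repeat(1,0) if 0 else cv2.resize(P["side"]["frame"][90:340,165:415],(400,400))])[:,:,::-1])
E
```

```text
3.3167 [0.58153769 0.15548155 0.33738865] [0.75289782 0.65813512 0.00147204 0.00093806] [ 0.77779426 -0.4919462   0.40772026]
housing side [236. 292.] 0.74
housing scene [232. 344.] 0.56
  -> [ 0.5902  0.0953 -0.003 ] [0.0009 0.0009]
front_edge side [228. 320.] 0.81
front_edge scene [168. 379.] 0.56
  -> [0.5077 0.144  0.1316] [0.0359 0.0359]
[array([0.497, 0.103, 0.12 ]), array([0.524, 0.174, 0.12 ])]
hinge_line side [190. 259.] 0.59
hinge_line wrist [207. 404.] 0.56
hinge_line scene [230. 354.] 0.95
  -> [0.6832 0.0913 0.1201] [0.005  0.0048 0.0012]
[array([0.688, 0.094, 0.12 ]), array([0.679, 0.09 , 0.12 ]), array([0.684, 0.09 , 0.12 ])]
wing_grip side [189. 296.] 0.77
wing_grip wrist [250. 313.] 0.72
wing_grip scene [150. 350.] 0.61
  -> [0.5675 0.0982 0.2111] [0.0022 0.0029 0.0012]
hatch_push side [212. 279.] 0.71
hatch_push wrist [178. 323.] 0.81
hatch_push scene [169. 381.] 0.93
  -> [0.5832 0.1544 0.1736] [0.0062 0.0038 0.0043]
```

View pics/b.png

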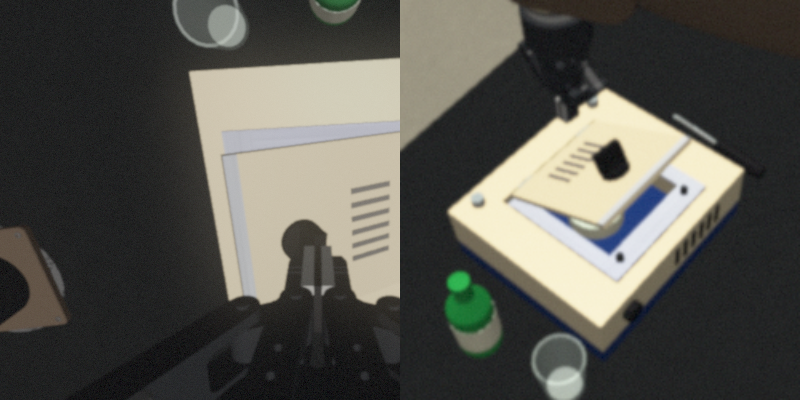

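Emit:
{"api": "servo_tool", "payload": {"increments": [[0,0,0,-0.9,0],[0,0,0,-1.8,0],[0,0,0,-2.7,0],[0,0,0,-3.5,0],[0,0,0,-3.8,0],[0,0,0,-4,0],[0,0,0,-4.2,0],[0,0,0,-4.3,0],[0,0,0,-4.4,0],[0,0,0,-4.5,0]]}}

```text
time: 4.9
eef_pos: [0.5831, 0.1549, 0.1591]
tcp_rot: [0.753, 0.658, 0.003, 0.002]
contact_force: [-0.3, -0.1, 1.8]
opening: 0.001
```

Emit:
{"api": "servo_tool", "payload": {"increments": [[0,0,0,-0.08,0],[0,0,0,-0.15,0],[0,0,0,-0.22,0],[0,0,0,-0.3,0],[0,0,0,-0.36,0],[0,0,0,-0.42,0],[0,0,0,-0.44,0],[0,0,0,-0.44,0],[0,0,0,-0.44,0],[0,0,0,-0.44,0]]}}

```text
time: 5.73
eef_pos: [0.5832, 0.1549, 0.1415]
tcp_rot: [0.753, 0.658, 0.003, 0.002]
contact_force: [-0.7, -0.4, -0.3]
opening: -0.0
```

Emit:
{"api": "servo_tool", "payload": {"increments": [[0,0,0,-0.05,0],[0,0,0,-0.1,0],[0,0,0,-0.13,0],[0,0,0,-0.13,0],[0,0,0,-0.13,0],[0,0,0,-0.13,0],[0,0,0,-0.13,0],[0,0,0,-0.13,0],[0,0,0,-0.13,0],[0,0,0,-0.13,0]]}}

```text
time: 6.57
eef_pos: [0.5832, 0.1549, 0.1363]
tcp_rot: [0.753, 0.658, 0.003, 0.002]
contact_force: [-0.4, 0.5, 0.3]
opening: -0.001
```

```bash
cat > look.py <<'E'
from h import *
import sys
P={c:ctrl.read_camera(c) for c in("side","wrist","scene")}
s=ctrl.get_state();print(s["time"],s["eef_pos"],s["contact_force"],s["wrist_torque"])
for n in ["hinge_line","wing_grip","hatch_push"]:
    R=[]
    for c,p in P.items():
        l=ctrl.landmark_of(p,n)
        if l: print(n,c,np.round(l[0]["centre"]),round(l[0]["conf"],2)); 
        if l and l[0]["conf"]>.3: R.append(ray(p,l[0]["centre"]))
    if len(R)>1: x,e=tri(R);print("  ->",x.round(4),np.round(e,4))
cv2.imwrite(sys.argv[1],np.hstack([P["wrist"]["frame"][:,120:520],cv2.resize(P["side"]["frame"][90:340,165:415],(400,400))])[:,:,::-1])
E
python3 look.py pics/c.png
```

```text
6.7167 [0.58319844 0.15487619 0.13631267] [-0.82585897 -0.52843684  0.55523827] [ 0.03558385 -0.04114475  0.00640451]
hinge_line side [189. 264.] 0.76
hinge_line wrist [321. 490.] 0.76
hinge_line scene [233. 353.] 0.57
  -> [0.6832 0.0846 0.1142] [0.0038 0.0011 0.0044]
wing_grip side [208. 305.] 0.77
wing_grip scene [162. 346.] 0.66
  -> [0.5425 0.0984 0.1604] [0.0016 0.0016]
hatch_push side [223. 282.] 0.69
hatch_push wrist [262. 291.] 0.96
hatch_push scene [179. 376.] 0.79
  -> [0.5705 0.1547 0.1371] [0.003  0.0021 0.0019]
```

View pics/c.png

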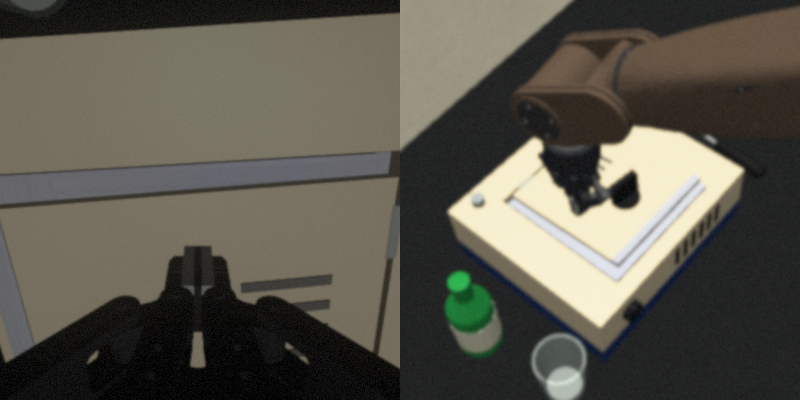

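Emit:
{"api": "servo_tool", "payload": {"increments": [[0,0,0,1,0],[0,0,0,2,0],[0.5,-0.3,-0.4,2.9,0],[1,-0.7,-1,3,0],[1,-0.98,-1.4,3,0],[1,-0.98,-1.4,3,0],[1,-0.98,-1.4,3,0],[1,-0.98,-1.4,3,0],[1,-0.98,-1.4,3,0],[1,-0.98,-1.4,3,0]]}}

```text
time: 8.0
eef_pos: [0.5441, 0.0995, 0.2556]
tcp_rot: [0.753, 0.658, 0.003, 0.002]
contact_force: [-0.3, -0.9, -0.3]
opening: 0.997
```

```bash
sed -i 's/^cv2.imwrite.*/w=P["wrist"]["frame"];m=ctrl.masks_of(P["wrist"],"wing");print([(round(a["conf"],2),a["extent"]) for a in m]);np.savez("last.npz",K=P["wrist"]["K"],E=P["wrist"]["extrinsics"],m=m[0]["region"] if m else 0)\ncv2.imwrite(sys.argv[1],w[:,:,::-1])/' look.py; python3 look.py pics/d.png
```

```text
8.15 [0.544096   0.09930916 0.25580848] [ 0.60728315  0.12986849 -0.32171336] [ 0.03215711 -0.01848431 -0.02759475]
hinge_line side [190. 262.] 0.78
hinge_line wrist [177. 467.] 0.97
hinge_line scene [229. 357.] 0.97
  -> [0.6807 0.092  0.121 ] [0.0015 0.0033 0.0047]
wing_grip side [206. 308.] 0.57
wing_grip wrist [203. 316.] 0.83
wing_grip scene [178. 375.] 0.69
  -> [0.5529 0.1143 0.1568] [0.0261 0.0207 0.0468]
hatch_push side [220. 283.] 0.71
hatch_push wrist [120. 342.] 0.59
hatch_push scene [178. 373.] 0.91
  -> [0.5722 0.1507 0.1412] [0.0043 0.0062 0.0028]
[(0.96, [288.7, 171.6, 340.5, 236.5]), (0.66, [263.9, 333.0, 397.6, 341.1])]
```

View pics/d.png

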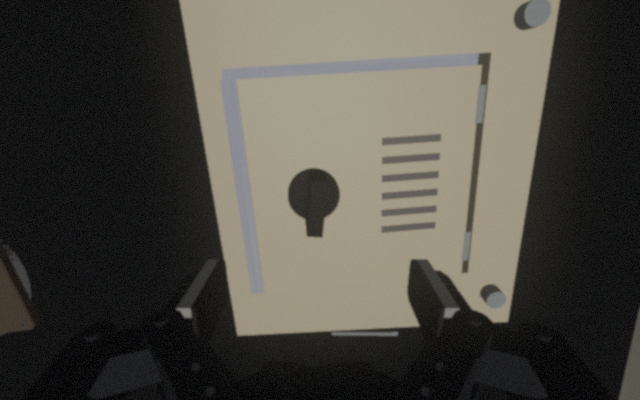

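```bash
python3 - <<'E'
from h import *
L=np.load("last.npz");p=dict(K=L["K"],extrinsics=L["E"])
g=lambda r,c,z:onz(ray(p,(r,c)),z).round(4)
print("grip .16",g(203,316,.160),"base",g(194,313,.141),"end top",g(216,315,.174),g(236,315,.174),"end low",g(236,315,.142))
a,b=g(78,238,.136),g(292,252,.136);d=a-b;print("hatch front edge",a,b,np.degrees(np.arctan2(-d[0],d[1])))
a,b=g(80,240,.136),g(66,482,.128);d=b-a;print("side edge yaw",np.degrees(np.arctan2(d[1],d[0])))
for (r,c) in[(140,412),(228,410)]: print(g(r,c,.134))
im=cv2.imread("pics/d.png")[155:255,250:380]
im=np.clip(im.astype(float)*3,0,255).astype(np.uint8)
cv2.imwrite("pics/e.png",cv2.resize(im,None,fx=5,fy=5,interpolation=2))
E
```

```text
grip .16 [0.5423 0.0966 0.16  ] base [0.54   0.0984 0.141 ] end top [0.5408 0.0912 0.174 ] [0.5385 0.0745 0.174 ] end low [0.5363 0.0594 0.142 ]
hatch front edge [0.4953 0.1987 0.136 ] [0.4668 0.0055 0.136 ] -8.391497753238664
side edge yaw -4.582271501489671
[0.6281 0.1317 0.134 ]
[0.623  0.0515 0.134 ]
```

View pics/e.png

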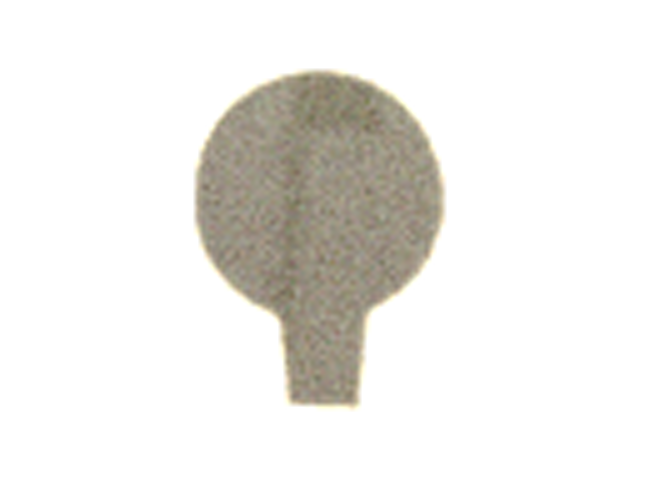

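Emit:
{"api": "servo_tool", "payload": {"increments": [[1,-0.05,-0.05,0,-0.5],[1,-0.05,-0.05,-0.7,-0.5],[1,-0.05,-0.05,-1.4,-0.5],[1,-0.05,-0.05,-1.9,-0.5],[1,-0.05,-0.05,-2.2,-0.5],[1,-0.05,-0.05,-2.45,-0.5],[1,-0.05,-0.05,-2.65,-0.5],[1,-0.05,-0.05,-2.65,-0.5],[1,-0.05,-0.05,-2.65,-0.5],[1,-0.05,-0.05,-2.65,-0.5]], "grip_force": 80}}

```text
time: 9.48
eef_pos: [0.5429, 0.0969, 0.1517]
tcp_rot: [0.767, 0.641, 0.004, 0.003]
contact_force: [-0.7, 0.2, -0.1]
opening: 0.999
```

Emit:
{"api": "servo_tool", "payload": {"increments": [[0.6,0,0,0,0],[0.4,0,0,0,0],[0,0,0,0,0],[0,0,0,0,0],[0,0,0,0,0],[0,0,0,0,0],[0,0,0,0,0],[0,0,0,0,0],[0,0,0,0,0],[0,0,0,0,0]]}}

```text
time: 10.32
eef_pos: [0.5416, 0.0969, 0.1497]
tcp_rot: [0.768, 0.641, 0.002, 0.001]
contact_force: [2.8, 1.5, -10.7]
opening: 0.13
```

```bash
cat > st.py <<'E'
from h import *
s=ctrl.get_state()
for k in("time","eef_pos","tcp_rot","contact_force","wrist_torque","opening"): print(k,np.round(s[k],4))
E
python3 st.py; python3 - <<'E'
from h import *
p=ctrl.read_camera("side"); cv2.imwrite("pics/f.png",cv2.resize(p["frame"][130:300,220:390],(500,500))[:,:,::-1])
E
```

```text
time 10.3167
eef_pos [0.5416 0.0969 0.1497]
tcp_rot [0.7675 0.641  0.0025 0.0015]
contact_force [  2.8232   1.4749 -10.6861]
wrist_torque [ 0.1745  0.3149 -0.0279]
opening 0.1296
```

View pics/f.png

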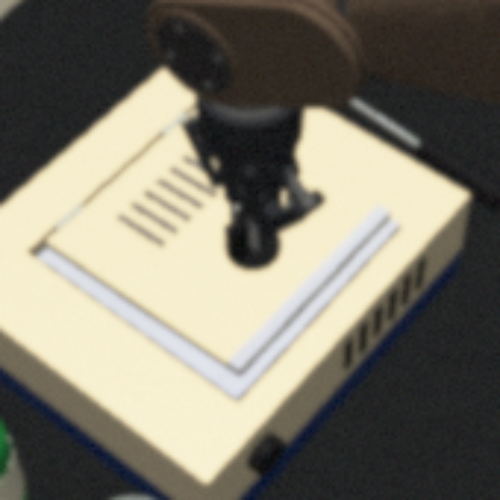

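Emit:
{"api": "servo_tool", "payload": {"increments": [[0,0,0,-0.05,0],[0,0,0,-0.1,0],[0,0,0,-0.15,0],[0,0,0,-0.15,0],[0,0,0,-0.15,0],[0,0,0,-0.15,0],[0,0,0,-0.15,0],[0,0,0,-0.15,0],[0,0,0,-0.15,0],[0,0,0,-0.15,0]]}}

```text
time: 11.2
eef_pos: [0.5404, 0.097, 0.1441]
tcp_rot: [0.768, 0.641, 0.001, 0.001]
contact_force: [-5.5, -0.0, -0.8]
opening: 0.127
```

Emit:
{"api": "servo_tool", "payload": {"increments": [[0,-0.02,0,-0.03,0],[0,-0.03,0,-0.06,0],[0,-0.03,0,-0.08,0],[0,-0.03,0,-0.08,0],[0,-0.03,0,-0.08,0],[0,-0.03,0,-0.08,0],[0,-0.03,0,-0.08,0],[0,-0.03,0,-0.08,0],[0,-0.03,0,-0.08,0],[0,-0.03,0,-0.08,0]]}}

```text
time: 12.03
eef_pos: [0.5402, 0.0969, 0.1429]
tcp_rot: [0.768, 0.641, 0.002, 0.001]
contact_force: [-5.0, -0.8, 5.2]
opening: 0.125
```

Emit:
{"api": "servo_tool", "payload": {"increments": [[0,-0.02,0,-0.06,0],[0,-0.03,0,-0.08,0],[0,-0.04,0,-0.1,0],[0,-0.04,0,-0.12,0],[0,-0.04,0,-0.12,0],[0,-0.04,0,-0.12,0],[0,-0.04,0,-0.12,0],[0,-0.04,0,-0.12,0],[0,-0.04,0,-0.12,0],[0,-0.04,0,-0.12,0]]}}

```text
time: 12.87
eef_pos: [0.54, 0.097, 0.1413]
tcp_rot: [0.767, 0.641, 0.003, 0.003]
contact_force: [-7.3, -0.8, 9.8]
opening: 0.126
```

Emit:
{"api": "servo_tool", "payload": {"increments": [[0,0,0,-0.08,0],[0,0,0,-0.1,0],[0,0,0,-0.12,0],[0,0,0,-0.14,0],[0,0,0,-0.16,0],[0,0,0,-0.16,0],[0,0,0,-0.16,0],[0,0,0,-0.16,0],[0,0,0,-0.16,0],[0,0,0,-0.16,0]]}}

```text
time: 13.7
eef_pos: [0.5399, 0.097, 0.1392]
tcp_rot: [0.767, 0.641, 0.003, 0.003]
contact_force: [-14.8, -1.6, 19.2]
opening: 0.122
```

```bash
python3 st.py
```

```text
time 13.7
eef_pos [0.5399 0.097  0.1392]
tcp_rot [0.7671 0.6415 0.0028 0.0026]
contact_force [-14.7782  -1.6033  19.1612]
wrist_torque [ 0.0086  1.9585 -0.0154]
opening 0.1224
```

Emit:
{"api": "servo_tool", "payload": {"increments": [[0,-0.05,0,-0.11,-0.4],[0,-0.1,0,-0.11,-0.8],[0,-0.1,0,-0.11,-1.2],[0,-0.1,0,-0.11,-1.6],[0,-0.1,0,-0.11,-2],[0,-0.1,0,-0.11,-2.4],[0,-0.1,0,-0.11,-2.8],[0,-0.1,0,-0.11,-3.2],[0,-0.1,0,-0.11,-3.6],[0,-0.1,0,-0.11,-3.8]]}}

```text
time: 14.53
eef_pos: [0.539, 0.0971, 0.1393]
tcp_rot: [0.863, 0.506, 0.006, 0.005]
contact_force: [-5.9, 0.5, 11.4]
opening: 0.126
```

```bash
python3 st.py
```

```text
time 14.5333
eef_pos [0.539  0.0971 0.1393]
tcp_rot [0.8626 0.5059 0.0059 0.0053]
contact_force [-5.8973  0.5361 11.4044]
wrist_torque [0.1696 0.4646 0.073 ]
opening 0.1256
```

Emit:
{"api": "servo_tool", "payload": {"increments": [[0,-0.1,0,-0.13,0],[0,-0.12,0,-0.16,0],[0,-0.12,0,-0.16,0],[0,-0.12,0,-0.16,0],[0,-0.12,0,-0.16,-0.3],[0,-0.12,0,-0.16,-0.6],[0,-0.12,0,-0.16,-0.9],[0,-0.12,0,-0.16,-1.2],[0,-0.12,0,-0.16,-1.5],[0,-0.12,0,-0.16,-1.5]]}}

```text
time: 15.37
eef_pos: [0.5387, 0.0972, 0.1392]
tcp_rot: [0.894, 0.448, 0.011, 0.008]
contact_force: [-4.0, 0.1, 16.3]
opening: 0.125
```

```bash
python3 st.py
```

```text
time 15.3667
eef_pos [0.5387 0.0972 0.1392]
tcp_rot [0.8939 0.4481 0.0109 0.0084]
contact_force [-3.9868  0.1259 16.2836]
wrist_torque [ 0.1679  0.5849 -0.0429]
opening 0.1246
```

Emit:
{"api": "servo_tool", "payload": {"increments": [[0,-0.12,0,-0.16,-0.4],[0,-0.13,0,-0.17,-0.8],[0,-0.13,0,-0.17,-1.2],[0,-0.13,0,-0.17,-1.6],[0,-0.13,0,-0.17,-2],[0,-0.13,0,-0.17,-2.4],[0,-0.13,0,-0.17,-2.8],[0,-0.13,0,-0.17,-3.2],[0,-0.13,0,-0.17,-3.6],[0,-0.13,0,-0.17,-3.8]]}}

```text
time: 16.2
eef_pos: [0.5381, 0.0977, 0.1392]
tcp_rot: [0.956, 0.294, 0.015, 0.012]
contact_force: [-4.9, 1.2, 17.9]
opening: 0.126
```

```bash
python3 st.py
```

```text
time 16.2
eef_pos [0.5381 0.0977 0.1392]
tcp_rot [0.9556 0.2941 0.0151 0.0115]
contact_force [-4.9149  1.2286 17.9177]
wrist_torque [0.3755 0.8298 0.0299]
opening 0.1263
```

Emit:
{"api": "servo_tool", "payload": {"increments": [[0,-0.12,0,-0.16,-0.5],[0,-0.13,0,-0.17,-1],[0,-0.13,0,-0.17,-1.5],[0,-0.13,0,-0.17,-2],[0,-0.13,0,-0.17,-2.5],[0,-0.13,0,-0.17,-3],[0,-0.13,0,-0.17,-3.5],[0,-0.13,0,-0.17,-4],[0,-0.13,0,-0.17,-4.4],[0,-0.13,0,-0.17,-4.6]]}}

```text
time: 17.03
eef_pos: [0.5376, 0.0984, 0.1392]
tcp_rot: [0.995, 0.097, 0.019, 0.014]
contact_force: [-4.1, 1.5, 16.9]
opening: 0.126
```

```bash
python3 st.py
```

```text
time 17.0333
eef_pos [0.5376 0.0984 0.1392]
tcp_rot [0.995  0.097  0.0186 0.0141]
contact_force [-4.0672  1.5364 16.8684]
wrist_torque [0.6085 0.8529 0.094 ]
opening 0.1256
```

Emit:
{"api": "servo_tool", "payload": {"increments": [[0,-0.12,-0.03,-0.16,-0.4],[0,-0.13,-0.03,-0.17,-0.8],[0,-0.13,-0.03,-0.17,-1.2],[0,-0.13,-0.03,-0.17,-1.6],[0,-0.13,-0.03,-0.17,-2],[0,-0.13,-0.03,-0.17,-2.4],[0,-0.13,-0.03,-0.17,-2.7],[0,-0.13,-0.03,-0.17,-2.9],[0,-0.13,-0.03,-0.17,-3],[0,-0.13,-0.03,-0.17,-3]]}}

```text
time: 17.87
eef_pos: [0.5375, 0.0989, 0.1392]
tcp_rot: [0.999, -0.033, 0.023, 0.014]
contact_force: [-1.1, 4.9, 15.7]
opening: 0.125
```

```bash
python3 st.py
```

```text
time 17.8667
eef_pos [0.5375 0.0989 0.1392]
tcp_rot [ 0.9991 -0.0335  0.0231  0.0144]
contact_force [-1.0513  4.9339 15.7078]
wrist_torque [1.1871 0.7794 0.3038]
opening 0.1245
```

Emit:
{"api": "servo_tool", "payload": {"increments": [[0,-0.06,0,-0.08,0],[0,-0.03,0,-0.03,0],[0,0,0,0,0],[0,0,0,0,0],[0.2,0,0,0.02,0],[0.4,0,0,0.02,0],[0.7,0,0,0.02,0],[0.8,0,0,0.02,0],[0.8,0,0,0.02,0],[0.8,0,0,0.02,0]]}}

```text
time: 18.7
eef_pos: [0.5375, 0.0989, 0.1398]
tcp_rot: [0.999, -0.034, 0.023, 0.014]
contact_force: [0.8, -0.4, 0.4]
opening: 0.802
```

Emit:
{"api": "servo_tool", "payload": {"increments": [[0.8,0,0,0.3,0],[0.8,0,0,0.7,0],[0.8,0,0,1.4,0],[0.8,0,0,2.2,0],[0.8,0,0,3,0],[0.8,-1,0,3.5,0],[0.8,-1.6,0,3.5,0],[0.8,-1.6,0,3.5,0],[0.8,-1.6,0,3.5,0],[0.8,-1.6,0,3.5,0]]}}

```text
time: 19.53
eef_pos: [0.4738, 0.0988, 0.2804]
tcp_rot: [0.999, -0.034, 0.024, 0.014]
contact_force: [0.0, -0.6, 0.5]
opening: 0.801
```

```bash
python3 st.py; python3 look.py pics/g.png; python3 - <<'E'
from h import *
p=ctrl.read_camera("side");w=ctrl.read_camera("wrist")
print(ctrl.get_state()["time"])
cv2.imwrite("pics/h.png",np.hstack([cv2.resize(w["frame"],(480,300)),cv2.resize(p["frame"][130:300,220:390],(300,300))])[:,:,::-1])
E
```

```text
time 19.5333
eef_pos [0.4738 0.0988 0.2804]
tcp_rot [ 0.999  -0.0336  0.0239  0.0145]
contact_force [ 0.0143 -0.6172  0.4764]
wrist_torque [ 0.0709 -0.0075 -0.0131]
opening 0.8006
19.6833 [0.47400266 0.09874539 0.27944042] [ 0.79950457  0.19035544 -0.27217726] [ 0.00453393  0.0199508  -0.03521475]
hinge_line side [188. 261.] 0.93
hinge_line scene [230. 356.] 0.77
  -> [0.6845 0.0918 0.1232] [0.0032 0.0032]
wing_grip side [210. 308.] 0.88
wing_grip wrist [121. 306.] 0.91
wing_grip scene [167. 345.] 0.66
  -> [0.5381 0.0971 0.147 ] [0.0036 0.0035 0.0022]
hatch_push side [226. 284.] 0.83
hatch_push wrist [ 89. 242.] 0.57
hatch_push scene [178. 377.] 0.73
  -> [0.5667 0.156  0.1328] [0.0027 0.002  0.0035]
[(0.79, [283.1, 89.9, 332.3, 150.3])]
20.2833
```

View pics/h.png

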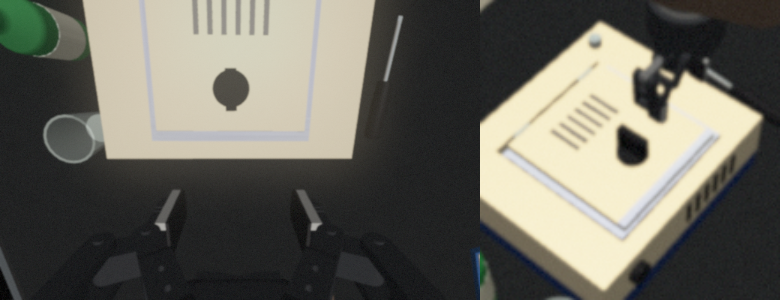

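```bash
python3 -c "
from plant import ctrl
print(ctrl.sign_off())"
```

```text
the job is handed in; nothing more can be done
None
```

I closed the hatch, latched it and handed the job in at about 20 s of the 54 s allowed; no verdict was reported.

- **Closing:** I pushed the hatch down at hatch_push to about 0.08 rad before turning the knob. I then gripped the wing and pressed with 16–19 N (11 N early in the turn). The tool's height stayed at 139 mm as the press went from 11 to 19 N, so the hatch was on the hard rim.
- **Latching:** I turned the wing clockwise from about 0.1 rad to its stop. It never jammed: the turning moment stayed below 0.1 N m until it rose to 0.3 N m at the end.
- **Last checks:** After I let go and backed off, the pictures showed the wing lying along the hatch's x and the hatch still down. The networks put the wing's grip point at z = 0.147 m, a few millimetres lower than expected from the feel of the rim. The bottle, beaker and screwdriver were still standing or lying clear of the arm, though I did not re-measure their positions. The force on the tool was about zero.
- **Disagreements:** While I was pressing, there was an unexpected sideways force of about 15 N, which I eased by shifting the tool. The scene camera's wing and front-edge landmarks were wrong in some pictures, so I did not use them there.

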